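Nudge a cap and a backplate into their recesses

ROBOT

A 6-joint arm with a two-finger parallel gripper is mounted at the origin on a cart in front of the work surface, level with it; the furniture and walls round the work are solid. World frame = base frame: x ahead of the robot, y to its left, z up, the work surface at z = 0. Lengths are in m, angles in rad, forces in N, time in s.
With the tool pointing down it reaches from about 0.35 to 0.85 m from the base axis. Payload 8.1 kg.
Tool frame: the origin (TCP) lies between the finger pads; the fingertips stand 11 mm ahead of it and the grasp point (between the pads) lies 8 mm behind it (robot.tips_ahead is the distance from the TCP to the fingertips, in m); z points along the fingers, y is the line along which they close (so a half turn about z gives the same grasp; the last joint's range is limited). The gripper opens to 93 mm and grips with 3 to 60 N. Pads are 15 mm wide; open, the fingers measure 128 mm over their backs; the gripper's body (75 mm by 188 mm) begins 65 mm behind the grasp point.
Start: joints at [-1.366, 0.13, 1.488, -0, 1.523, -0.085], TCP at [0.171, -0.575, 0.23] pointing down, gripper open.
Joint ranges: [-2.96, 2.96], [-0.89, 2.26], [0.02, 2.5], [-1.34, 4.48], [0, 2.73], [-2.66, 2.66]. Speed limits (rad/s): [2.39, 2.39, 2.79, 3.14, 3.14, 3.14].

INTERFACE

Orientations are given as a rotation vector (axis times angle).
In Python, from plant import robot gives the robot as it stands. The module is installed in compiled form; this text tells all that it offers.
- The arm moves only by the tool move_arm, never from a script. Its argument "deltas" is one flat list of numbers, 7 for each row, row after row: the shift along the tool's x, y, z in m, then the turn, a rotation vector about the tool's x, y, z in rad, then the opening, from 0 (shut) to 1 (fully open). A call has 1 to 12 rows; each row is the pose to reach, as a shift and turn from the pose commanded when the call began, along the tool's axes at that moment; what a row does not reach only later rows make up. A row lasts 1/8 s, in which the tool goes at most 62.5 mm and 10.7 degrees, less where a joint would pass 70% of its speed; a pose out of reach is approached as far as the arm can. A call with a gripper value outside its range is refused whole. The fingers move at their own pace and stop on an object; "squeeze" is the grip in N (left out, the last holds). Time passes only in rows, so rows that repeat a pose let the fingers close. It gives the time, the measured TCP pose, the force, the opening and the grip force at its end, in the units of the state.
- robot.read_state(): the state, without advancing time (a new reading comes with each control period).
- robot.read_camera(name): name is "scene" or "top"; returns (picture, depth): 384x512x3 uint8, red, green, blue; 384x512 float32, m along the optical axis (not along the pixel's ray), 0 where there is no reading.
- robot.camera_model(name): a dict with "K" (3x3 intrinsics, pixels), "R" (3x3) and "t" (3): a world point X has camera coordinates R X + t. Camera axes: x right, y down, z forward; pixel columns grow to the right and rows downward; lengths in m; the calibration is good to about 2 mm. A picture is of the moment at which its call begins. camera_model takes no time and is no camera call.
- robot.close_job(): hands the job in; it is judged then, once.
Trained networks look in the newest picture that a camera, given by its name, has taken for a name from the list of things; names that differ only in an ending like _2 or _b are one class to them, and where a whole thing is asked for, a point or a joint stands for the part that bears it (a point fixed in the world has none). Each returns a list of dicts, best first, with "confidence" (0 to 1); they miss things now and then, are a little off and sometimes report something else, mostly with a low value. They report only what shows in the picture. A call takes as long as a camera call.
- robot.recognise(camera, label): "uv" ([column, row] in pixels, amid what is visible of it).
The state is a dict: "t": time; "q": joint angles; "dq": joint speeds; "joint_torque": joint torques, N m; "tool_pos": TCP position; "orientation": TCP orientation; "force": force on the tool from outside, world axes, zero at the start; "wrist_torque": the same for the moment, N m; "opening": finger opening in m; "gripper_force": force on a finger pad.
Only numpy, scipy, OpenCV 4.12 (cv2) and the standard library are available. Lean on these libraries where they do the work, as an engineer would, in place of code of your own. Each camera call takes 0.05 s, during which the arm holds its last target. There are 200 camera calls.

TASK

Load the assembly nest: with the fingertips only, gently push the black end cap and the larger perforated brass disc across the deck of the metal plate until each drops flat into the round recess of its own size. Do not grip or lift either of them, do not push them off the plate, and leave the ring mount on the plate and the things round it where they are.

Things in the scene. Friction and masses are not known exactly. Their poses are not given: they have to be found in the camera images.
- nest_plate: Aluminium plate fixed to the bench, 170 mm along its x, 190 mm along its y, 20 mm thick, with a flat deck (no raised border) and two blind round recesses side by side in its +x half. Origin: centre of its underside; z up. It is screwed down and cannot move. Both discs lie on the deck in its -x half, side by side about 45 to 60 mm either side of the middle, each either straight before its own recess or before the other one.
- small_recess (a point): Centre of the mouth, level with the deck, of the small recess: 40 mm in diameter, 9 mm deep, 1 mm chamfer, flat floor with a dark lining; at (35, +50, 20) mm in the plate's frame. Its axes are the plate's.
- large_recess (a point): The same of the large recess: 54 mm in diameter, 9 mm deep; at (35, -50, 20) mm in the plate's frame.
- cap: Black round end cap, 34 mm in diameter, 12 mm thick, 28 to 56 g, lying flat and loose on the deck. Origin: centre of its underside, z up along its axis. It belongs in the small recess, where it stands 3 mm proud of the deck.
- backplate: Plain brass microphone backplate: a disc 48 mm in diameter, 10 mm thick, with small dark perforations on top, 84 to 168 g, lying flat and loose on the deck. Origin: centre of its underside, z up along its axis. It belongs in the large recess, where it stands 1 mm proud of the deck.
- ring_mount: Bystander: nickel ring mount in two steps, 32 mm across, 28 mm high, standing loose on the plate's far edge about midway between the recesses. Origin: centre of its underside.
- tape: Bystander: roll of yellow tape, 63 mm across, 19 mm high, lying to the right of the plate. Origin: centre of its underside.
- flux: Bystander: small red bottle with a spout, 36 mm across, 78 mm high, beyond the plate. Origin: centre of its underside.
- sleeve: Bystander: upright black tube with a brown top, 36 mm across, 104 mm high, beyond the plate. Origin: centre of its underside.
- driver: Bystander: small screwdriver, black and yellow handle, 140 mm long along its y, lying to the right of the plate. Origin: centre of its underside.
- pen: Bystander: black pen, 138 mm long along its y, 12 mm high, lying to the left of the plate. Origin: centre of its underside.

How it is judged:
By the outcome, as a careful person would: the job done as asked, in the order asked, and still so for the second after the job is handed in, with the robot touching nothing.
It also fails if it takes over 48 s, if anything falls off the work surface, if the arm or the gripper's body presses on something with over 40 N, if the wrist force passes 120 N, or if a joint passes its speed limit or range.

## Working session

There is one attempt and no reset: what is moved stays moved. The work goes in short steps, Python scripts to look and compute and a tool call to move; the robot and the scene stay as the last step left them, time stands still between calls to the robot, and variables do not carry over. Pictures are saved under pics/ and viewed, at most 10 in all, crops included, and the job is handed in when it is done.

Besides the shell and the picture viewer there is one more tool, called after "Emit:" in YAML: its name, and indented under it one key for each argument. move_arm: Moves the arm, as the interface text tells. Its arguments: {"type":"object","properties":{"deltas":{"type":"array","items":{"type":"number"}},"squeeze":{"type":"number"}},"required":["deltas"]}

```bash
mkdir -p pics; cat > h.py <<'E'
import numpy as np, cv2
from plant import robot
def shot(cam,name=None):
    im,d=robot.read_camera(cam)
    if name: cv2.imwrite(f'pics/{name}.png',im[:,:,::-1])
    return im,d
def onz(cam,uv,z):
    m=robot.camera_model(cam);K,R,t=map(np.array,(m['K'],m['R'],m['t']))
    r=R.T@np.linalg.inv(K)@np.array([uv[0],uv[1],1.]);c=-R.T@t
    return c+r*(z-c[2])/r[2]
def proj(cam,X):
    m=robot.camera_model(cam);K,R,t=map(np.array,(m['K'],m['R'],m['t']))
    p=K@(R@np.array(X)+t);return p[:2]/p[2]
E
python3 - <<'E'
from h import *
np.set_printoptions(precision=4,suppress=True)
for c in('top','scene'):
    shot(c,c+'0')
    m=robot.camera_model(c);print(c,-np.array(m['R']).T@m['t'])
    for l,z in(('cap',.032),('backplate',.03),('ring_mount',.048),('nest_plate',.02),('small_recess',.02),('large_recess',.02),('tape',.019)):
        r=robot.recognise(c,l)
        print(l,[(np.round(x['uv'],1),round(x['confidence'],2),onz(c,x['uv'],z)[:2]) for x in r[:2]])
s=robot.read_state();print(s)
E
```

```text
top [ 0.3669 -0.0975  1.5101]
cap [(array([255.7, 237.6]), 0.59, array([ 0.492 , -0.0951]))]
backplate [(array([220.1, 250.4]), 0.7, array([0.4559, 0.0103])), (array([238.2, 228.7]), 0.68, array([ 0.5193, -0.0434]))]
ring_mount [(array([231.4, 211.1]), 0.58, array([ 0.5698, -0.0244])), (array([165.6, 246.9]), 0.26, array([0.4672, 0.1678]))]
nest_plate [(array([237.7, 227.9]), 0.57, array([ 0.5228, -0.0416]))]
small_recess [(array([237., 229.]), 0.87, array([ 0.5195, -0.0395])), (array([256.7, 238.7]), 0.54, array([ 0.4897, -0.098 ]))]
large_recess [(array([239.3, 226.3]), 0.57, array([ 0.5275, -0.0464]))]
tape [(array([350.3, 260.2]), 0.68, array([ 0.4224, -0.3743]))]
scene [ 0.1672 -0.6232  0.9334]
cap [(array([225.9, 229. ]), 0.71, array([ 0.4856, -0.1051])), (array([318.7, 187.7]), 0.6, array([ 0.7437, -0.1535]))]
backplate [(array([192.7, 205.4]), 0.79, array([0.4645, 0.0044]))]
ring_mount []
nest_plate [(array([222.1, 206.4]), 0.62, array([ 0.5228, -0.0378]))]
small_recess []
large_recess [(array([221.5, 206.5]), 0.64, array([ 0.5215, -0.0371])), (array([323.1, 185.5]), 0.45, array([ 0.7653, -0.1491]))]
tape [(array([287.6, 331.1]), 0.96, array([ 0.438, -0.381]))]
{'t': 0.8, 'q': array([-1.3664,  0.1304,  1.4882,  0.    ,  1.523 , -0.0854]), 'dq': array([ 0.0002, -0.0008, -0.0001, -0.0002,  0.0001, -0.0011]), 'joint_torque': array([ -0.0011, -55.9704, -49.2022,   0.0772,   0.0225,  -0.    ]), 'tool_pos': array([ 0.1715, -0.575 ,  0.2297]), 'orientation': array([3.1087, 0.4536, 0.    ]), 'force': array([-0.371 , -0.6059, -0.7482]), 'wrist_torque': array([-0.0384, -0.0205,  0.0161]), 'gripper_force': 0.0, 'opening': 0.09325596677407436}
```

View pics/top0.png

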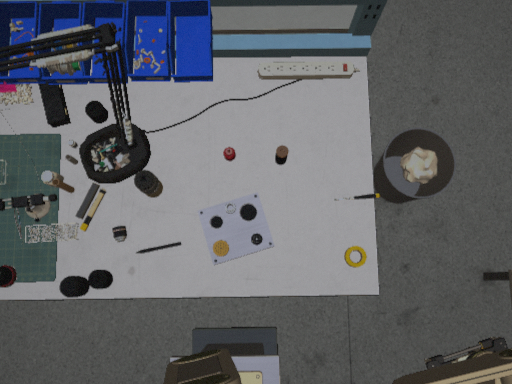

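View pics/scene0.png

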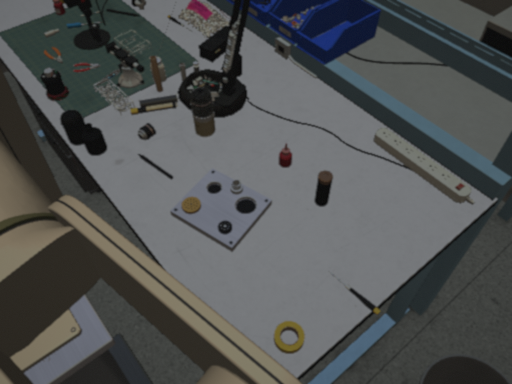

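The brass disc (221,248) lies before the small recess (216,222), and the cap (257,239) before the large one (248,212), so the two paths cross. I'll zoom in to measure.

```bash
python3 - <<'E'
from h import *
np.set_printoptions(precision=4,suppress=True)
t=cv2.imread('pics/top0.png');s=cv2.imread('pics/scene0.png')
a=cv2.resize(t[185:270,190:280],None,fx=4.4,fy=4.4,interpolation=cv2.INTER_CUBIC)
b=cv2.resize(s[165:250,165:278],None,fx=3.5,fy=3.5,interpolation=cv2.INTER_CUBIC)
o=np.zeros((380,800,3),np.uint8);o[:min(a.shape[0],380),:396]=a[:380];o[:b.shape[0],400:400+b.shape[1]]=b[:380,:400]
cv2.imwrite('pics/crop0.png',o)
for c,im in(('top',t),('scene',s)):
    hsv=cv2.cvtColor(im,cv2.COLOR_BGR2HSV);g=im.max(2).astype(int)
    x0,y0,x1,y1=(190,185,280,270) if c=='top' else (165,165,278,250)
    print(c,'deck/bench rgb',im[225,237] if c=='top' else im[206,222], im[190,195] if c=='top' else im[170,180])
    for nm,m,z in(('dark',(g<75),.02),('brass',(hsv[:,:,1]>90)&(g>80),.03)):
        w=np.zeros_like(g,np.uint8);w[y0:y1,x0:x1]=m[y0:y1,x0:x1]
        n,_,st,ce=cv2.connectedComponentsWithStats(w)
        for i in range(1,n):
            if st[i,4]>15:print(nm,st[i],ce[i],onz(c,ce[i],z)[:2])
E
```

```text
top deck/bench rgb [160 145 142] [158 155 156]
dark [240 204  17  16 202] [247.9109 211.8663] [ 0.5707 -0.0726]
dark [211 216  12  12 105] [216.1333 221.6952] [0.5423 0.0229]
dark [252 234  10  11  85] [256.5529 238.6   ] [ 0.49   -0.0975]
brass [213 241  16  15 190] [220.4684 247.8684] [0.4634 0.0093]
scene deck/bench rgb [123 111 108] [124 122 119]
dark [165 171   8   8  30] [168.2667 174.9   ] [0.4743 0.1357]
dark [233 181   7   8  35] [235.7429 184.2857] [ 0.5926 -0.0025]
dark [207 182  14  11 121] [213.7107 187.3058] [0.5425 0.0255]
dark [232 191  10   3  16] [236.5625 192.125 ] [ 0.5784 -0.0245]
dark [236 197  20  16 258] [245.4147 204.8915] [ 0.5708 -0.0709]
dark [171 203 100  47 280] [221.8821 229.4321] [ 0.4816 -0.093 ]
dark [185 208  15   6  26] [192.1538 211.4615] [ 0.4562 -0.0034]
dark [218 221  14  13 145] [224.6207 227.0414] [ 0.4908 -0.0916]
brass [182 197  18  15 207] [190.8406 204.2995] [0.4629 0.0101]
```

View pics/crop0.png

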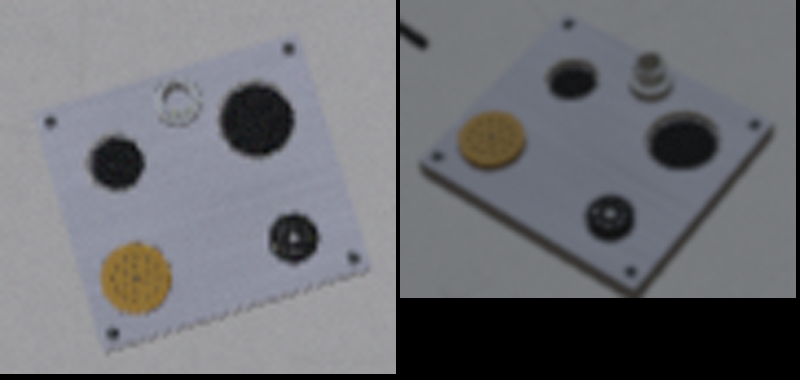

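The crop shows both discs and both recesses clearly. In world coordinates the cap is at (0.4885, -0.0975), the small recess at (0.542, 0.0235), the brass disc at (0.463, 0.0097) and the large recess at (0.571, -0.072). I'll push each disc with two slightly opened fingertips so it rests between them and can't slip sideways. The cap goes first, along yaw 66°.

Emit:
move_arm:
  deltas: [0.417, -0.34, 0, 0, 0, -0.862, 0.215, 0.417, -0.34, 0, 0, 0, -0.862, 0.215, 0.417, -0.34, 0, 0, 0, -0.862, 0.215, 0.417, -0.34, 0, 0, 0, -0.862, 0.215, 0.417, -0.34, 0, 0, 0, -0.862, 0.215, 0.417, -0.34, 0, 0, 0, -0.862, 0.215, 0.417, -0.34, 0, 0, 0, -0.862, 0.215, 0.417, -0.34, 0, 0, 0, -0.862, 0.215, 0.417, -0.34, 0, 0, 0, -0.862, 0.215, 0.417, -0.34, 0, 0, 0, -0.862, 0.215, 0.417, -0.34, 0, 0, 0, -0.862, 0.215, 0.417, -0.34, 0, 0, 0, -0.862, 0.215]

```text
t: 2.3
tool_pos: [0.4734, -0.131, 0.2296]
orientation: [2.636, 1.709, -0.0]
force: [-0.3, 0.7, -0.5]
opening: 0.0204
gripper_force: 0.0
```

Emit:
move_arm:
  deltas: [0, 0, 0.05, 0, 0, 0, 0.215, 0, 0, 0.1, 0, 0, 0, 0.215, 0, 0, 0.14, 0, 0, 0, 0.215, 0, 0, 0.17, 0, 0, 0, 0.215, 0, 0, 0.185, 0, 0, 0, 0.215, 0, 0, 0.194, 0, 0, 0, 0.215, 0, 0, 0.194, 0, 0, 0, 0.215]

```text
t: 3.18
tool_pos: [0.4741, -0.1304, 0.036]
orientation: [2.635, 1.71, 0.0]
force: [-0.5, -1.1, 0.1]
opening: 0.0201
gripper_force: 0.0
```

```bash
python3 - <<'E'
from h import *
s=robot.read_state();print(s['t'],s['tool_pos'],s['force'])
im,d=shot('top');sc,_=shot('scene')
a=cv2.resize(im[185:270,190:280],None,fx=4.4,fy=4.4,interpolation=cv2.INTER_CUBIC)
b=cv2.resize(sc[165:250,165:278],None,fx=3.5,fy=3.5,interpolation=cv2.INTER_CUBIC)
o=np.zeros((380,800,3),np.uint8);o[:374,:396]=a;o[:b.shape[0],400:400+b.shape[1]]=b[:,:400]
cv2.imwrite('pics/crop1.png',o[:,:,::-1])
E
```

```text
3.175 [ 0.4740937  -0.13037175  0.03596525] [-0.51490673 -1.08222317  0.14429422]
```

View pics/crop1.png

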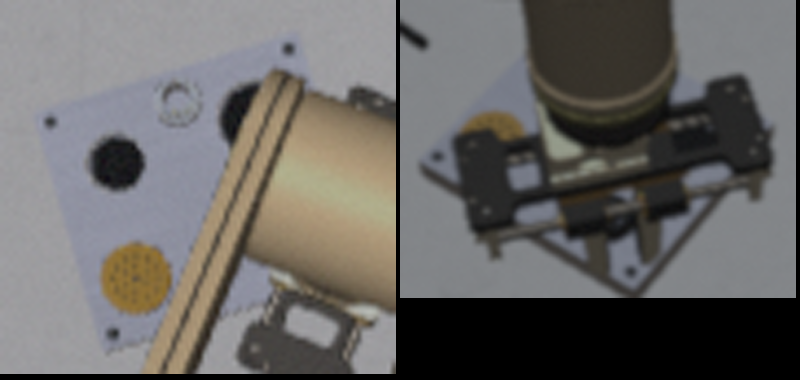

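Emit:
move_arm:
  deltas: [0.007, 0, 0, 0, 0, 0, 0.215, 0.012, 0, 0, 0, 0, 0, 0.215, 0.017, 0, 0, 0, 0, 0, 0.215, 0.022, 0, 0, 0, 0, 0, 0.215, 0.027, 0, 0, 0, 0, 0, 0.215, 0.032, 0, 0, 0, 0, 0, 0.215, 0.037, 0, 0, 0, 0, 0, 0.215, 0.042, 0, 0, 0, 0, 0, 0.215, 0.047, 0, 0, 0, 0, 0, 0.215, 0.052, 0, 0, 0, 0, 0, 0.215, 0.057, 0, 0, 0, 0, 0, 0.215, 0.062, 0, 0, 0, 0, 0, 0.215]

```text
t: 4.78
tool_pos: [0.4993, -0.0731, 0.0356]
orientation: [-2.635, -1.711, 0.0]
force: [-0.6, -0.6, 0.9]
opening: 0.0198
gripper_force: 0.4
```

Emit:
move_arm:
  deltas: [0.005, 0, 0, 0, 0, 0, 0.215, 0.01, 0, 0, 0, 0, 0, 0.215, 0.015, 0, 0, 0, 0, 0, 0.215, 0.02, 0, 0, 0, 0, 0, 0.215, 0.025, 0, 0, 0, 0, 0, 0.215, 0.03, 0, 0, 0, 0, 0, 0.215, 0.035, 0, 0, 0, 0, 0, 0.215, 0.04, 0, 0, 0, 0, 0, 0.215, 0.045, 0, 0, 0, 0, 0, 0.215, 0.05, 0, 0, 0, 0, 0, 0.215, 0.054, 0, 0, 0, 0, 0, 0.215, 0.054, 0, 0, 0, 0, 0, 0.215]

```text
t: 6.28
tool_pos: [0.5212, -0.0237, 0.0356]
orientation: [-2.634, -1.711, -0.0]
force: [-1.0, 0.1, -0.1]
opening: 0.0199
gripper_force: 0.0
```

```bash
python3 - <<'E'
from h import *
s=robot.read_state();print(s['t'],s['tool_pos'],s['force'],s['opening'])
im,d=shot('top');sc,_=shot('scene')
a=cv2.resize(im[185:270,190:280],None,fx=4.4,fy=4.4,interpolation=cv2.INTER_CUBIC)
b=cv2.resize(sc[165:250,165:278],None,fx=3.5,fy=3.5,interpolation=cv2.INTER_CUBIC)
o=np.zeros((380,800,3),np.uint8);o[:374,:396]=a;o[:b.shape[0],400:400+b.shape[1]]=b[:,:400]
cv2.imwrite('pics/crop2.png',o[:,:,::-1])
E
```

```text
6.275 [ 0.52121601 -0.02371154  0.03560827] [-1.00051453  0.14860248 -0.09836509] 0.01990017460498182
```

View pics/crop2.png

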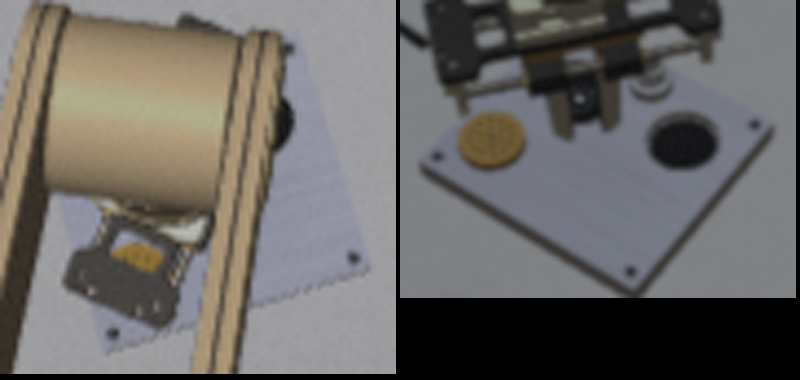

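Emit:
move_arm:
  deltas: [0.004, 0, 0, 0, 0, 0, 0.215, 0.008, 0, 0, 0, 0, 0, 0.215, 0.011, 0, 0, 0, 0, 0, 0.215, 0.014, 0, 0, 0, 0, 0, 0.215, 0.017, 0, 0, 0, 0, 0, 0.215, 0.02, 0, 0, 0, 0, 0, 0.215, 0.023, 0, 0, 0, 0, 0, 0.215, 0.026, 0, 0, 0, 0, 0, 0.215, 0.029, 0, 0, 0, 0, 0, 0.215, 0.031, 0, 0, 0, 0, 0, 0.215, 0.031, 0, 0, 0, 0, 0, 0.215]

```text
t: 7.75
tool_pos: [0.5338, 0.0044, 0.0356]
orientation: [-2.635, -1.711, -0.0]
force: [-0.8, 0.5, -0.4]
opening: 0.0201
gripper_force: 0.0
```

```bash
python3 - <<'E'
from h import *
s=robot.read_state();print(s['t'],s['tool_pos'],s['force'],s['opening'])
sc,d=shot('scene')
print(proj('scene',(.5423,.0235,.023)),robot.recognise('scene','cap')[:2])
b=cv2.resize(sc[165:230,175:255],None,fx=7,fy=7,interpolation=cv2.INTER_CUBIC)
cv2.imwrite('pics/crop3.png',b[:,:,::-1])
E
```

```text
7.75 [0.53379815 0.00444949 0.03563791] [-0.81971183  0.52139378 -0.37343833] 0.02005143861048948
[214.01605613 187.06359738] [{'uv': [214.6, 187.4], 'confidence': 0.64}]
```

View pics/crop3.png

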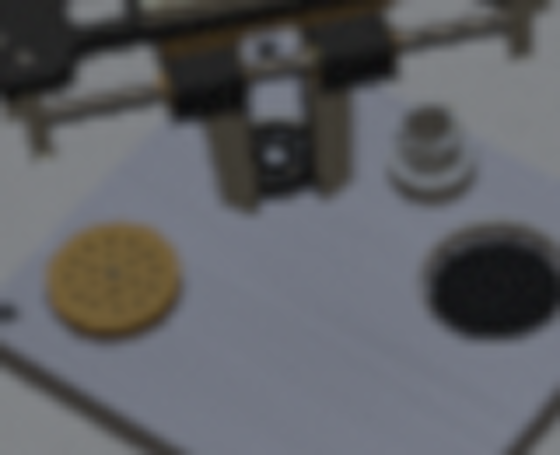

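Emit:
move_arm:
  deltas: [-0.008, 0, 0, 0, 0, 0, 0.215, -0.015, 0, -0.02, 0, 0, 0, 0.215, -0.015, 0, -0.07, 0, 0, 0, 0.215, -0.0145, -0.1077, -0.09, 0, 0, -1.342, 0.32, -0.0145, -0.1077, -0.09, 0, 0, -1.342, 0.32, -0.0145, -0.1077, -0.09, 0, 0, -1.342, 0.32, -0.0145, -0.1077, -0.09, 0, 0, -1.342, 0.32, -0.0145, -0.1077, -0.09, 0, 0, -1.342, 0.32, -0.0145, -0.1077, -0.09, 0, 0, -1.342, 0.32, -0.0145, -0.1077, -0.09, 0, 0, -1.342, 0.32, -0.0145, -0.1077, -0.09, 0, 0, -1.342, 0.32, -0.0145, -0.1077, -0.09, 0, 0, -1.342, 0.32]

```text
t: 9.35
tool_pos: [0.4294, 0.0346, 0.1256]
orientation: [1.005, 2.976, -0.0]
force: [-1.4, -0.2, -0.4]
opening: 0.0299
gripper_force: 0.0
```

```bash
python3 - <<'E'
from h import *
s=robot.read_state();print(s['t'],s['tool_pos'],s['orientation'],s['opening'])
im,d=shot('top');sc,_=shot('scene')
a=cv2.resize(im[185:270,190:280],None,fx=4.4,fy=4.4,interpolation=cv2.INTER_CUBIC)
b=cv2.resize(sc[165:250,165:278],None,fx=3.5,fy=3.5,interpolation=cv2.INTER_CUBIC)
o=np.zeros((380,800,3),np.uint8);o[:374,:396]=a;o[:b.shape[0],400:400+b.shape[1]]=b[:,:400]
cv2.imwrite('pics/crop4.png',o[:,:,::-1])
E
```

```text
9.35 [0.42937466 0.0346121  0.12563974] [ 1.00529144e+00  2.97635352e+00 -5.01961844e-05] 0.029930392411434577
```

View pics/crop4.png

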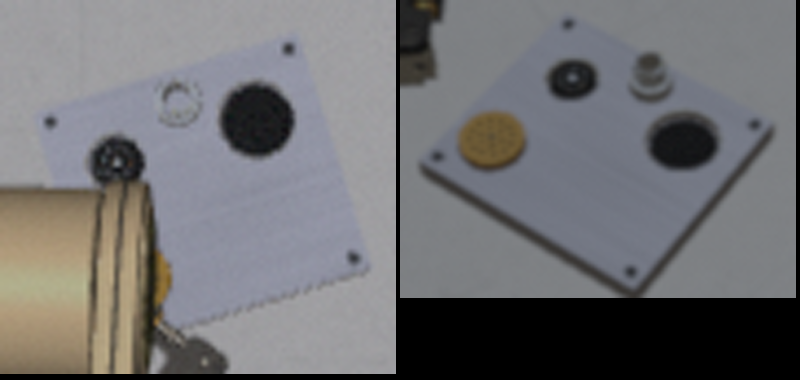

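The cap sits in its recess. Before pushing the brass disc, I'll work out how close the fingers will come to the ring mount.

```bash
python3 - <<'E'
from h import *
th=np.radians(16.4);R=np.array([[np.cos(th),np.sin(th)],[-np.sin(th),np.cos(th)]]);c=np.array([.523,-.0342])
for n,cam,uv,z in(('ring','top',(230.7,208.6),.03),('ring','scene',(236.4,190.1),.026),('brass','scene',(190.84,204.3),.029),('brass','top',(220.47,247.87),.03),('large','scene',(245.4,204.9),.014),('large','top',(247.9,211.87),.014)):
    p=onz(cam,uv,z)[:2];print(n,cam,p,R@(p-c)*1000)
E
```

```text
ring top [ 0.579913   -0.02144454] [58.19883432 -3.83240412]
ring scene [ 0.5794334  -0.02292774] [57.3199722  -5.11984805]
brass scene [0.46317765 0.01082957] [-44.67470182  60.08782802]
brass top [0.46334578 0.00924633] [-44.9604302   58.52153406]
large scene [ 0.5733963  -0.06731826] [ 38.9952187 -45.9997731]
large top [ 0.57154927 -0.07248095] [ 35.76569371 -50.4309264 ]
```

Emit:
move_arm:
  deltas: [0, 0, 0.04, 0, 0, 0, 0.215, 0, 0, 0.065, 0, 0, 0, 0.215, 0, 0, 0.082, 0, 0, 0, 0.215, 0, 0, 0.091, 0, 0, 0, 0.215, 0, 0, 0.091, 0, 0, 0, 0.215]

```text
t: 10.07
tool_pos: [0.4291, 0.0348, 0.0343]
orientation: [-1.001, -2.977, 0.001]
force: [-0.1, -0.3, -0.1]
opening: 0.0199
gripper_force: 0.0
```

The ring mount is about 45 mm to the side of the push line. I'll narrow the opening to about 12 mm so the fingers stay clear of it.

Emit:
move_arm:
  deltas: [0, 0.0007, 0, 0, 0, 0, 0.13, -0.004, 0.0007, 0, 0, 0, 0, 0.13, -0.008, 0.0007, 0, 0, 0, 0, 0.13, -0.012, 0.0007, 0, 0, 0, 0, 0.13, -0.016, 0.0007, 0, 0, 0, 0, 0.13, -0.021, 0.0007, 0, 0, 0, 0, 0.13, -0.026, 0.0007, 0, 0, 0, 0, 0.13, -0.031, 0.0007, 0, 0, 0, 0, 0.13, -0.036, 0.0007, 0, 0, 0, 0, 0.13, -0.041, 0.0007, 0, 0, 0, 0, 0.13, -0.046, 0.0007, 0, 0, 0, 0, 0.13, -0.051, 0.0007, 0, 0, 0, 0, 0.13]

```text
t: 11.58
tool_pos: [0.4708, 0.0044, 0.0346]
orientation: [-1.0, -2.978, -0.0]
force: [-0.8, -0.1, 0.0]
opening: 0.012
gripper_force: 0.3
```

Emit:
move_arm:
  deltas: [-0.005, 0, 0, 0, 0, 0, 0.13, -0.01, 0, 0, 0, 0, 0, 0.13, -0.015, 0, 0, 0, 0, 0, 0.13, -0.02, 0, 0, 0, 0, 0, 0.13, -0.025, 0, 0, 0, 0, 0, 0.13, -0.03, 0, 0, 0, 0, 0, 0.13, -0.035, 0, 0, 0, 0, 0, 0.13, -0.04, 0, 0, 0, 0, 0, 0.13, -0.045, 0, 0, 0, 0, 0, 0.13, -0.05, 0, 0, 0, 0, 0, 0.13, -0.054, 0, 0, 0, 0, 0, 0.13, -0.054, 0, 0, 0, 0, 0, 0.13]

```text
t: 13.08
tool_pos: [0.514, -0.0282, 0.0347]
orientation: [1.0, 2.978, -0.0]
force: [0.1, -0.2, 0.4]
opening: 0.0123
gripper_force: 0.0
```

```bash
python3 - <<'E'
from h import *
s=robot.read_state();print(s['t'],s['tool_pos'],s['orientation'],s['force'])
sc,_=shot('scene')
hsv=cv2.cvtColor(sc,cv2.COLOR_RGB2HSV);m=np.zeros(sc.shape[:2],np.uint8)
m[165:250,165:278]=((hsv[:,:,1]>90)&(hsv[:,:,2]>80))[165:250,165:278]
n,_,st,ce=cv2.connectedComponentsWithStats(m)
for i in range(1,n):
    if st[i,4]>40:print(st[i],ce[i],onz('scene',ce[i],.029)[:2])
b=cv2.resize(sc[165:250,165:278],None,fx=6,fy=6,interpolation=cv2.INTER_CUBIC)
cv2.imwrite('pics/crop5.png',b[:,:,::-1])
E
```

```text
13.075 [ 0.51395139 -0.02817207  0.0347155 ] [ 1.00001540e+00  2.97779004e+00 -2.36898853e-05] [ 0.07227905 -0.18713105  0.39630774]
[228 196  11  14 116] [232.78448276 202.28448276] [ 0.54748048 -0.05008735]
```

View pics/crop5.png

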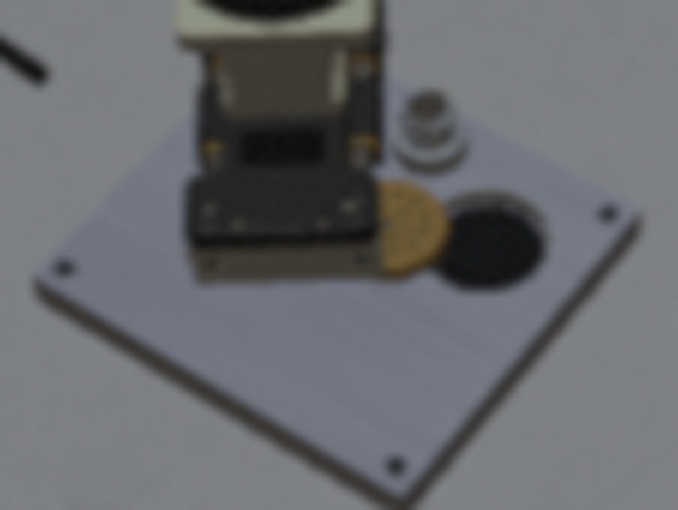

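The disc is on line with its leading edge at the recess, and about 41 mm of push remains.

Emit:
move_arm:
  deltas: [-0.004, 0, 0, 0, 0, 0, 0.13, -0.008, 0, 0, 0, 0, 0, 0.13, -0.012, 0, 0, 0, 0, 0, 0.13, -0.016, 0, 0, 0, 0, 0, 0.13, -0.02, 0, 0, 0, 0, 0, 0.13, -0.024, 0, 0, 0, 0, 0, 0.13, -0.028, 0, 0, 0, 0, 0, 0.13, -0.032, 0, 0, 0, 0, 0, 0.13, -0.035, 0, 0, 0, 0, 0, 0.13, -0.038, 0, 0, 0, 0, 0, 0.13, -0.041, 0, 0, 0, 0, 0, 0.13, -0.041, 0, 0, 0, 0, 0, 0.13]

```text
t: 14.62
tool_pos: [0.5466, -0.0529, 0.0347]
orientation: [1.0, 2.978, 0.0]
force: [0.6, -0.6, 1.1]
opening: 0.0117
gripper_force: 0.0
```

Emit:
move_arm:
  deltas: [0.01, 0, 0, 0, 0, 0, 0.13, 0.02, 0, -0.02, 0, 0, 0, 0.13, 0.06, 0, -0.06, 0, 0, 0, 0.13, 0.12, 0, -0.1, 0, 0, 0, 0.13, 0.18, 0, -0.12, 0, 0, 0, 0.13, 0.2, 0, -0.12, 0, 0, 0, 0.13, 0.2, 0, -0.12, 0, 0, 0, 0.13]

```text
t: 15.5
tool_pos: [0.3857, 0.0693, 0.155]
orientation: [0.996, 2.978, 0.001]
force: [0.3, -0.1, 0.4]
opening: 0.0124
gripper_force: 0.0
```

```bash
python3 - <<'E'
from h import *
s=robot.read_state();print(s['t'],s['tool_pos'],s['force'])
im,d=shot('top');sc,ds=shot('scene')
a=cv2.resize(im[185:270,190:280],None,fx=4.4,fy=4.4,interpolation=cv2.INTER_CUBIC)
b=cv2.resize(sc[165:250,165:278],None,fx=3.5,fy=3.5,interpolation=cv2.INTER_CUBIC)
o=np.zeros((380,800,3),np.uint8);o[:374,:396]=a;o[:b.shape[0],400:400+b.shape[1]]=b[:,:400]
cv2.imwrite('pics/crop6.png',o[:,:,::-1])
m=robot.camera_model('scene');K,R,t=map(np.array,(m['K'],m['R'],m['t']))
v,u=np.mgrid[165:250,165:278];z=ds[165:250,165:278]
P=(np.stack([(u-K[0,2])/K[0,0]*z,(v-K[1,2])/K[1,1]*z,z],-1)-t)@R
for n,c,r in(('cap',(.5423,.0235),.014),('brass',(.5708,-.0722),.021)):
    k=np.hypot(P[...,0]-c[0],P[...,1]-c[1])<r;q=P[k]
    co=np.linalg.lstsq(np.c_[q[:,:2]-c,np.ones(len(q))],q[:,2],rcond=None)[0];print(n,len(q),'tilt',co[:2],'z',co[2])
k=np.hypot(P[...,0]-.523,P[...,1]+.0342)<.03;print('deck z',np.median(P[k][:,2]))
E
```

```text
15.5 [0.38571257 0.06925074 0.15502532] [ 0.33832082 -0.08689733  0.37417254]
cap 75 tilt [ 0.0499539  -0.05558496] z 0.023426619849824797
brass 200 tilt [-0.01075338  0.10760932] z 0.021927444213244333
deck z 0.021838799233093766
```

View pics/crop6.png

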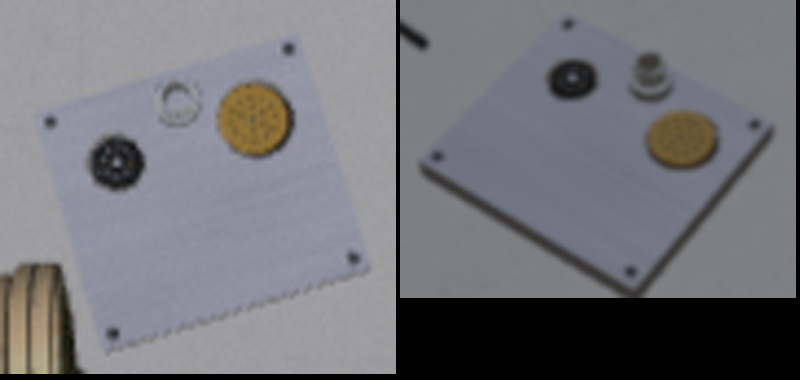

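Both discs look seated: brass at (255,119) and cap at (117,162) in the left view. The depth fit suggests some tilt in the brass disc, so I'll check it with averaged frames against the deck as a baseline.

```bash
python3 - <<'E'
from h import *
np.set_printoptions(precision=4,suppress=True)
for cam,(x0,y0,x1,y1) in(('scene',(165,165,278,250)),('top',(190,185,280,270))):
    z=np.median([robot.read_camera(cam)[1] for _ in range(10)],0)[y0:y1,x0:x1]
    m=robot.camera_model(cam);K,R,t=map(np.array,(m['K'],m['R'],m['t']))
    v,u=np.mgrid[y0:y1,x0:x1]
    P=(np.stack([(u-K[0,2])/K[0,0]*z,(v-K[1,2])/K[1,1]*z,z],-1)-t)@R
    for n,c,r in(('cap',(.5423,.0235),.012),('brass',(.5708,-.0722),.018),('deck',(.515,-.04),.018),('deck2',(.505,-.08),.018),('deck3',(.49,-.005),.018)):
        q=P[np.hypot(P[...,0]-c[0],P[...,1]-c[1])<r]
        A=np.c_[q[:,:2]-c,np.ones(len(q))];co=np.linalg.lstsq(A,q[:,2],rcond=None)[0];print(cam,n,len(q),'tilt',co[:2],'z',co[2],'res',np.std(A@co-q[:,2]))
E
```

```text
scene cap 53 tilt [-0.021 -0.007] z 0.02335061125591268 res 0.000589883205658022
scene brass 130 tilt [-0.0032  0.0034] z 0.02270813433819472 res 0.0007015271006115253
scene deck 135 tilt [-0.0042  0.0011] z 0.02172382313307682 res 0.0006266326889778189
scene deck2 140 tilt [0.0015 0.0061] z 0.021699885919695596 res 0.0006453759345538503
scene deck3 134 tilt [ 0.0099 -0.0053] z 0.021695395563401117 res 0.0006327320134051557
top cap 51 tilt [-0.0115 -0.0348] z 0.021711773484476376 res 0.001271860440697632
top brass 111 tilt [0.0098 0.003 ] z 0.02098717671824231 res 0.0011781823558301074
top deck 116 tilt [-0.004  -0.0078] z 0.019888827383564962 res 0.0010250404428257267
top deck2 116 tilt [0.0098 0.0014] z 0.019969628263892297 res 0.0011666118820013126
top deck3 113 tilt [ 0.0114 -0.0032] z 0.01988085322254257 res 0.001163123185256405
```

The brass disc is level and stands 1.0 mm proud. The cap is level too, and the ring mount hasn't moved.

```bash
python3 -c "
from plant import robot
print(robot.close_job())"
```

```text
the job is handed in; nothing more can be done
None
```

I pushed the cap, then the brass disc, each into its own recess; camera depth shows both lying flat, the ring mount looks unmoved, and I handed the job in at about 16.5 s of the 48 s allowed.

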